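# Switch the belt drive off and put its board cover on

## Task

Stop the bench conveyor for covering: move the drive's toggle from forward (right) to its narrow centre off notch, without letting it snap over into reverse on the left, and let go of it. Then set the drilled cover plate down over the four standoff studs of the open drive tray so that it lies flat on all four brass shoulders, and let go. Leave the other things on the bench where they are.

Things in the scene. Friction and masses are not known exactly. Their poses are not given: they have to be found in the camera images.
- toggle (a joint): switch lever's angle, rad, -0.30 to +0.30. 0 = centre, off, square to the panel; + leans to the desk's -y (right, green dot, forward), - left (yellow, reverse). A spring holds it in a narrow notch at 0 (let go within about 0.1 rad it settles to 0); outside that it snaps on to the stop at +0.30 or -0.30. Moving it takes 2 to 4 N at the ball. Starts at about +0.30.
- toggle_ball (a point): centre of the black ball, 18 mm in diameter, on the lever's tip, 55 mm from the pivot. Axes turn with the lever: z along the lever away from the panel, x up the slope. The ball moves 16 mm sideways between centre and either stop. Steel stem below it 6 to 7 mm thick; a collar 26 mm across and 8 mm high surrounds the pivot.
- toggle_pivot (a point): the lever's pivot, fixed in the desk, on the panel's surface 87 mm above the bench; axes are the desk's axes. With the toggle centred the ball's centre is at (-0.0339, 0, +0.0433) m from here in these axes.
- desk: control desk, grey wedge fixed to the bench, 150 deep (x) x 200 wide (y); origin at the centre of its underside, x away from the robot at yaw 0, z up. Its panel slopes at 38 degrees, rising from 28 mm at the front (-x) edge to 128 mm near the back, so the centred lever leans 38 degrees from vertical towards -x. A straight-down gripper is blocked by the guard bar.
- guard_bar (a point): middle of the 12 mm steel guard bar, which runs along the desk's y straight above the centred ball, its axis 110 mm above the ball's centre (240 mm above the bench); uprights at the desk's y = +-107 mm, x = +40 mm. To reach the lever come from the front, below the bar, with the tool tilted 30 to 45 degrees.
- tray: open drive tray fixed to the bench, grey, 150 (x) x 120 (y) x 30 mm, green circuit board inside; origin at the centre of its underside, z up. Four brass standoffs 12 mm across at x = +-43, y = +-28 mm, shoulders 45 mm above the bench; on each a steel stud 6 mm in diameter, 17 mm high, its last 5 mm tapered. Tray and desk may be left or right.
- tray_seat (a point): point in the middle between the four standoffs at the height of their shoulders, 45 mm above the bench; axes of the tray. The seated cover has its origin here and its x axis along this x axis, either way round.
- cover: loose aluminium cover plate, 110 (x) x 80 (y) x 4 mm, 0.14 to 0.28 kg; origin at the centre of its underside, z up. Holes 10 mm in diameter right through at x = +-43, y = +-28 mm (same after half a turn). Black bridge handle on top: bar 62 mm along x, 12 mm wide (y), 22 to 36 mm above the plate's underside, on two legs 10 mm thick at x = +-24 mm.
- tape_roll: bystander: brown tape roll lying flat, 96 across, 48 high; origin under its centre.
- masking_roll: bystander: masking tape roll 92 across, 25 high, lying on the white carton; origin under its centre.
- scissors: bystander: scissors lying flat, 199 long, 9 high; origin at the centre of the underside.
- ink_pad: bystander: stamp pad tin, 73 x 113 x 15; origin at the centre of the underside.
- box_cutter: bystander: yellow snap-blade cutter, 156 long, 15 high; origin at the centre of the underside.

How it is judged (in metres and radians):
On the way, in this order (a step that is already met when the one before it is completed fails the run):
1. the toggle stands in its centre notch and the robot has let go of it, before the cover is on (value of joint toggle between -0.06 and 0.06 rad and contact force between toggle and the fingers below 0.1 N and contact force between toggle and the arm below 0.1 N and velocity of joint toggle between -0.1 and 0.1 rad/s), for 0.3 s.
2. the cover lies on the four shoulders (horizontal distance between cover and tray_seat below 0.004 m and z of cover in the frame of tray_seat between -0.003 and 0.002 m and angle between cover's own z axis and vertical below 0.04 rad and angle between the x axis of cover and the x axis of tray, either way round below 0.12 rad), for 0.2 s.
At the end, for the whole second after the job is handed in: The toggle rests within 0.06 rad of centre; the cover, released and at rest, lies over the four studs: within 2 mm of the shoulders' height, centred within 4 mm, level within 0.04 rad, turned within 0.12 rad of the tray (either way). The five listed bystanders are within 30 mm of their places (all of step 2 and value of joint toggle between -0.06 and 0.06 rad and linear speed of cover below 0.02 m/s); the robot touches nothing.
It fails at once if the toggle snapped over into reverse (below -0.2 rad) (value of joint toggle below -0.2 rad).
It fails at once if a bystander was moved by more than 30 mm (distance of any of tape_roll, masking_roll, scissors, ink_pad, box_cutter from where it was at the start of the episode above 0.03 m).
It also fails if it takes over 56 s, if anything falls off the work surface, if the arm or the gripper's body presses on something with over 40 N, if the wrist force passes 120 N, or if a joint passes its speed limit or range.

## Robot

A 6-joint arm with a two-finger parallel gripper is mounted at the origin on a cart in front of the work surface, level with it; the furniture and walls round the work are solid. World frame = base frame: x ahead of the robot, y to its left, z up, the work surface at z = 0. Lengths are in mm, angles in rad, forces in N, time in s.
With the tool pointing down it reaches from about 350 to 775 mm from the base axis. Payload 7.3 kg.
Tool frame: the origin (TCP) lies on the centre line of the jaws, within the pads' length; the fingertips stand bot.tip_reach ahead of it and the grasp point (between the pads) lies 6 mm ahead of it (bot.tip_reach is the distance from the TCP to the fingertips, in mm); z points along the fingers, y is the direction in which the jaws open and shut (so a half turn about z gives the same grasp; the last joint's range is limited). The gripper opens to 92 mm and grips with 3 to 60 N. Pads are 19 mm wide; open, the fingers measure 130 mm over their backs; the gripper's body (75 mm by 190 mm) begins 47 mm behind the grasp point.
Start: joints at [-0.146, 0.342, 1.524, -0, 1.275, -0.146], TCP at [525.017, 0.02, 251.741] pointing down, gripper open.
Joint ranges: [-2.53, 2.53], [-0.77, 2.02], [0.04, 2.7], [-1, 4.14], [0.28, 2.66], [-3.11, 3.11]. Speed limits (rad/s): [2.57, 2.57, 3.14, 3.14, 3.14, 3.14].

## Interface

Orientations are given as [roll, pitch, yaw] about the fixed x, y, z axes, in that order (R = Rz(yaw) Ry(pitch) Rx(roll)).
In Python, from plant import bot gives the robot as it stands.
- The arm moves only by the tool step_arm, never from a script. Its argument "deltas" is a list of rows, each a list of 6 numbers: the shift along the tool's x, y, z in mm, then the turn, a rotation vector about the tool's x, y, z in rad. A call has 1 to 5 rows; each row is the pose to reach, as a shift and turn from the pose commanded when the call began, along the tool's axes at that moment; what a row does not reach only later rows make up. A row lasts 1/12 s, in which the tool goes at most 41.7 mm and 7.16 degrees, less where a joint would pass 70% of its speed; a pose out of reach is approached as far as the arm can. A call with a gripper value outside its range is refused whole. "fingers" is the finger opening in mm, from 0 to 91.8, set as the call begins (left out, the last holds). The fingers move at their own pace and stop on an object; the grip force is fixed at half the most. Time passes only in rows, so rows that repeat a pose let the fingers close. It gives the time, the measured TCP pose, the force and the opening at its end, in the units of the state.
- bot.get_obs(): the state, without advancing time (a new reading comes with each control period).
- bot.capture(name): name is "scene" or "side" or "wrist"; returns a dict with "color" (420x560x3 uint8, red, green, blue), "fx", "fy", "cx", "cy" (pixels), "R" (3x3) and "t" (3): a world point X has camera coordinates R X + t. Camera axes: x right, y down, z forward; pixel columns grow to the right and rows downward; lengths in mm; the calibration is good to about 2 mm. A picture is of the moment at which its call begins. There is no depth.
- bot.close_job(): hands the job in, once; it reports no verdict.
Trained networks look in a picture, given as the dict that the camera call returned (one of the last four; its "shot" number tells which), for a name from the list of things; names that differ only in an ending like _2 or _b are one class to them, and where a whole thing is asked for, a point or a joint stands for the part that bears it (a point fixed in the world has none). Each returns a list of dicts, best first, with "p" (0 to 1); they miss things now and then, are a little off and sometimes report something else, mostly with a low value. They report only what shows in the picture. A call takes as long as a camera call.
- bot.boxes_of(query, picture): "rect" ([centre column, centre row, width, height] in pixels, round what is visible of it).
The state is a dict: "time": time; "joint_positions": joint angles; "dq": joint speeds; "tau": joint torques, N m; "tool_pos": TCP position; "tcp_rot": TCP orientation; "contact_force": force on the tool from outside, world axes, zero at the start; "moment": the same for the moment, N m; "grip_width": finger opening in mm.
Only numpy, scipy, OpenCV 4.12 (cv2) and the standard library are available. Lean on these libraries where they do the work, as an engineer would, in place of code of your own. Each camera call takes 0.05 s, during which the arm holds its last target. There are 200 camera calls.

## Working session

There is one attempt and no reset: what is moved stays moved. The work goes in short steps, Python scripts to look and compute and a tool call to move; the robot and the scene stay as the last step left them, time stands still between calls to the robot, and variables do not carry over. Pictures are saved under pics/ and viewed, about 8 in all and at most 12, crops included, and the job is handed in when it is done.

Besides the shell and the picture viewer there is one more tool, called as name(argument=value, ...), one argument or row to a line, values as JSON. step_arm: Moves the arm, as the interface text tells. Its arguments: {"type":"object","properties":{"deltas":{"type":"array"},"fingers":{"type":"number"}},"required":["deltas"]}

```bash
mkdir -p pics; python3 - <<'E'
from plant import bot
import cv2,pickle
print(bot.tip_reach,bot.get_obs())
for n in ("scene","side","wrist"):
    d=bot.capture(n); cv2.imwrite(f"pics/{n}0.png",d["color"][:,:,::-1]); pickle.dump(d,open(f"{n}0.pkl","wb"))
    print(n,d["fx"],d["cx"],d["cy"],d["R"].round(4).tolist(),d["t"])
    for q in ("toggle_ball","desk","tray","cover"):
        print(q,[(round(b["p"],2),[round(v) for v in b["rect"]]) for b in bot.boxes_of(q,d)[:2]])
E
```

```text
25.0 {'time': 0.0, 'joint_positions': array([-1.45976581e-01,  3.42731736e-01,  1.52504013e+00, -1.15695478e-05,
        1.27538210e+00, -1.46000182e-01]), 'dq': array([ 2.83561044e-04,  5.15566763e-04,  1.90482489e-04,  1.36866511e-04,
       -1.64683199e-05,  1.16613171e-03]), 'tau': array([ 7.61924657e-04, -4.31245601e+01, -2.44219762e+01,  7.17750052e-02,
        5.59406646e-02, -1.04314388e-04]), 'tool_pos': array([5.24624982e+02, 8.64108135e-02, 2.51032185e+02]), 'tcp_rot': array([-3.14004634e+00, -2.16197516e-04,  1.57082314e+00]), 'contact_force': array([-0.36332007, -0.82707442,  0.09899443]), 'moment': array([-0.01956273,  0.00978409,  0.01957882]), 'grip_width': 91.68644095253622}
scene 456.59352121223105 284.25323574199655 216.82951234969275 [[0.7407, -0.6716, 0.016], [-0.425, -0.4869, -0.7631], [0.5203, 0.5584, -0.6461]] [-364.77774018  377.7843168  1281.2433167 ]
toggle_ball []
desk [(0.66, [372, 257, 91, 108])]
tray [(0.9, [271, 221, 52, 34])]
cover [(0.84, [251, 257, 32, 28]), (0.29, [330, 232, 34, 22])]
side 540.6234054047345 282.8742259996689 213.15236812276794 [[-0.9998, -0.012, -0.0156], [0.0036, 0.668, -0.7442], [0.0193, -0.7441, -0.6678]] [ 553.42533055   81.76312626 1714.97000016]
toggle_ball []
desk [(0.83, [254, 169, 52, 95])]
tray [(0.74, [266, 285, 52, 43])]
cover [(0.71, [321, 265, 35, 27])]
wrist 321.4072066663965 277.6172500095854 207.6735260024169 [[1.0, 0.0009, -0.0007], [0.001, -0.962, 0.273], [-0.0004, -0.273, -0.962]] [-524.81038572  -34.288998    390.60039074]
toggle_ball []
desk [(0.59, [364, 346, 99, 147])]
tray [(0.91, [358, 32, 161, 65]), (0.72, [363, 346, 99, 141])]
cover [(0.6, [197, 74, 89, 122])]
```

View images.

```bash
python3 - <<'E'
import cv2,numpy as np
a=cv2.imread("pics/scene0.png");b=cv2.imread("pics/side0.png")
a=cv2.resize(a[160:340,200:440],None,fx=3.3,fy=3.3,interpolation=2)
cv2.imwrite("pics/v1.png",a)
b=cv2.resize(b[90:330,180:420],None,fx=2.5,fy=2.5,interpolation=2)
cv2.imwrite("pics/v2.png",b)
E
```

```text
(no output)
```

View pics/v1.png

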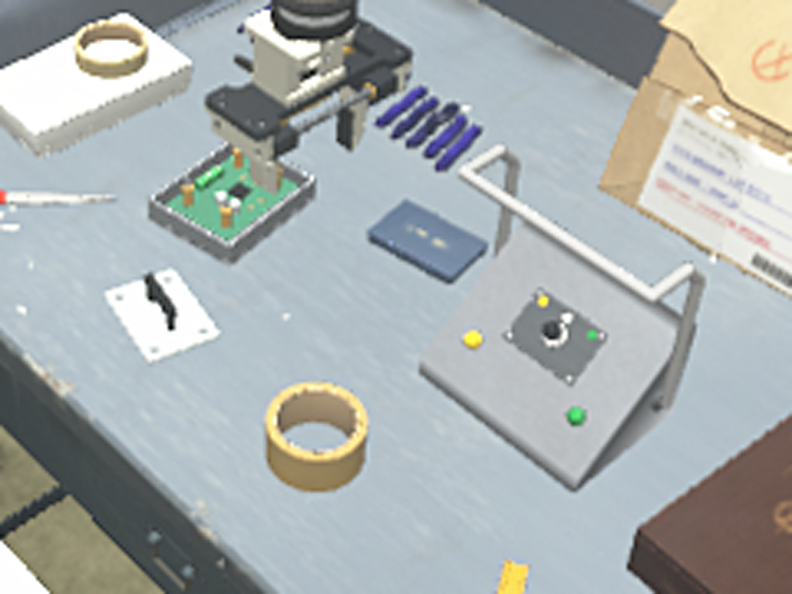

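View pics/wrist0.png

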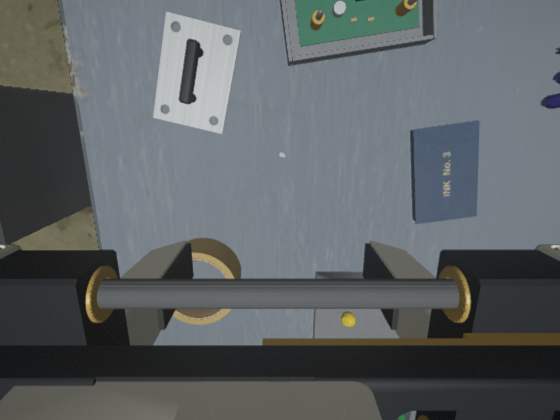

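View pics/v2.png

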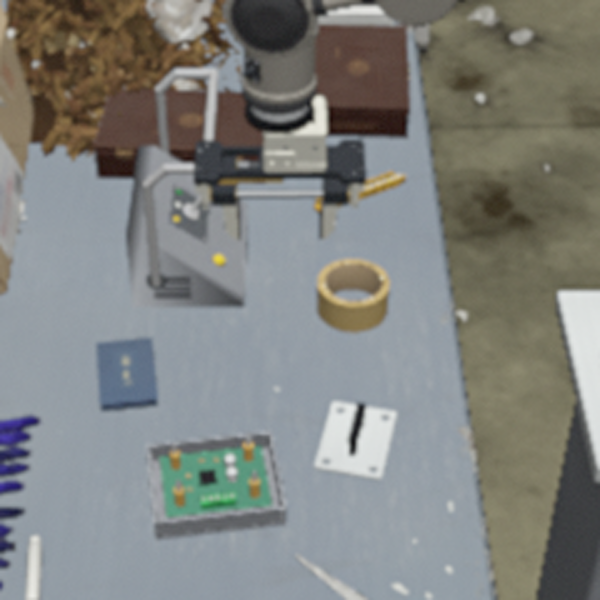

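```bash
cat > h.py <<'E'
import numpy as np,pickle
from scipy.optimize import least_squares
def proj(d,X):
    c=np.asarray(X)@np.asarray(d["R"]).T+d["t"]
    return np.stack([d["fx"]*c[...,0]/c[...,2]+d["cx"],d["fy"]*c[...,1]/c[...,2]+d["cy"]],-1)
def onz(d,px,z):
    R=np.asarray(d["R"]);o=-R.T@d["t"]
    r=R.T@np.array([(px[0]-d["cx"])/d["fx"],(px[1]-d["cy"])/d["fy"],1]);return o+r*(z-o[2])/r[2]
def rz(P,x,y,a):
    c,s=np.cos(a),np.sin(a);P=np.asarray(P,float)
    return np.stack([c*P[...,0]-s*P[...,1]+x,s*P[...,0]+c*P[...,1]+y,P[...,2]],-1)
def fit(obs,x0):  # obs: list of (cam,pixels,points)
    f=lambda p:np.concatenate([(proj(d,rz(P,*p))-px).ravel() for d,px,P in obs])
    s=least_squares(f,x0,x_scale=[10,10,.05]);return s.x,s.fun.reshape(-1,2).round(1)
E
python3 - <<'E'
from h import *
S,D,W=[pickle.load(open(n+"0.pkl","rb")) for n in("scene","side","wrist")]
v1=lambda u,v:np.array([u/3.3+200,v/3.3+160]);v2=lambda u,v:np.array([u/2.5+180,v/2.5+90])
for n,p,z in(("barL",v1(463,172),240),("barR",v1(655,297),240),("plate",v1(555,340),87),("frontL",v1(422,362),28),("frontR",v1(577,478),28),("frontR0",v1(575,490),0),("backfootR",v1(655,408),0)):
    print(n,onz(S,p,z).round(0))
print("side yellow corner",onz(D,v2(243,303),0).round())
for n,p in(("h1",(193,45)),("h2",(187,101))): print(n,onz(W,p,36).round())
for p in((174,26),(227,40),(165,109),(213,121)):print("hole",onz(W,p,4).round())
# tray standoff tops order: side view
for p in((176,453),(249,444),(180,489),(255,480)):print("post side",onz(D,v2(*p),60).round())
for p in((187,185),(226,208),(238,150),):print("post scene",onz(S,v1(*p),60).round())
for p in((318,16),(408,3)):print("post wrist",onz(W,p,50).round())
# ball from both
a=onz(S,v1(551,332),100);b=onz(S,v1(551,332),140);print(a,b)
E
```

```text
barL [ 617. -110.  240.]
barR [ 617. -328.  240.]
plate [ 645. -222.   87.]
frontL [ 573. -123.   28.]
frontR [ 575. -318.   28.]
frontR0 [ 583. -314.    0.]
backfootR [ 722. -301.    0.]
side yellow corner [ 574. -135.    0.]
h1 [441. 142.  36.]
h2 [431.  89.  36.]
hole [415. 166.   4.]
hole [470. 153.   4.]
hole [397.  82.   4.]
hole [451.  69.   4.]
post side [643. 190.  60.]
post side [560. 176.  60.]
post side [636. 243.  60.]
post side [552. 230.  60.]
post scene [547. 210.  60.]
post scene [554. 153.  60.]
post scene [629. 219.  60.]
post wrist [562. 164.  50.]
post wrist [644. 174.  50.]
[ 639.6429065  -220.08736025  100.        ] [ 605.37498685 -241.86761751  140.        ]
```

The wrist, scene and side pictures show the desk at about (648,-220), yaw about 0. The lever leans right, with the ball at v1 (551,332). The tray is at about (598,197) and the cover at about (434,116). I'll move to the front of the toggle.

step_arm(
  deltas=[
    [-40,0,0,0,0,-0.12],
    [-80,0,0,0,0,-0.24],
    [-120,0,0,0,0,-0.36],
    [-160,0,0,0,0,-0.48],
    [-200,0,0,0,0,-0.6],
  ],
  fingers=70,
)

```text
time: 1.17
tool_pos: [524.9, -193.2, 251.9]
tcp_rot: [3.141, 0.0, 2.152]
contact_force: [1.4, -0.1, -0.4]
grip_width: 70.5
```

step_arm(
  deltas=[
    [0,0,0,0,0,-0.12],
    [0,0,0,0,0,-0.24],
    [0,0,0,0,0,-0.36],
    [0,0,0,0,0,-0.48],
    [0,0,0,0,0,-0.6],
  ],
)

```text
time: 1.58
tool_pos: [525.1, -191.9, 251.7]
tcp_rot: [3.142, -0.0, 2.752]
contact_force: [-0.7, 1.2, -0.8]
grip_width: 70.1
```

step_arm(
  deltas=[
    [0,0,0,0,0,-0.12],
    [0,0,0,0,0,-0.24],
    [0,0,0,0,0,-0.37],
    [0,0,0,0,0,-0.37],
    [0,0,0,0,0,-0.37],
  ],
)

```text
time: 2.0
tool_pos: [525.1, -191.6, 251.7]
tcp_rot: [3.142, 0.0, 3.113]
contact_force: [0.3, 0.5, -0.3]
grip_width: 69.9
```

step_arm(
  deltas=[
    [0,-28,5,0,0,-0.03],
    [0,-28,10,0,-0.12,-0.03],
    [0,-28,10,0,-0.24,-0.03],
    [0,-28,10,0,-0.36,-0.03],
    [0,-28,10,0,-0.48,-0.03],
  ],
)

```text
time: 2.42
tool_pos: [524.4, -220.3, 242.5]
tcp_rot: [-3.133, 0.486, -3.14]
contact_force: [0.9, 1.6, 1.0]
grip_width: 70.1
```

step_arm(
  deltas=[
    [0,0,0,0,-0.12,0],
    [0,0,0,0,-0.18,0],
    [0,0,0,0,-0.18,0],
    [0,0,0,0,-0.18,0],
  ],
)

```text
time: 2.75
tool_pos: [523.7, -219.9, 241.5]
tcp_rot: [-3.136, 0.657, -3.139]
contact_force: [0.5, -0.6, 0.3]
grip_width: 70.1
```

```bash
python3 - <<'E'
from h import *
from plant import bot
import cv2
o=bot.get_obs();print(o["tool_pos"],o["tcp_rot"],o["joint_positions"])
d=bot.capture("wrist");pickle.dump(d,open("w1.pkl","wb"));im=d["color"][:,:,::-1].copy()
for P in ((649,-220,87),(615,-220,130),(617,-236,128),(617,-327,240),(617,-113,240),(573,-120,28),(573,-320,28)):
    u=proj(d,np.array(P,float));print(P,u.round(0));cv2.circle(im,tuple(int(v) for v in np.clip(u,-999,999)),3,(0,0,255),1)
cv2.imwrite("pics/w1.png",im)
E
```

```text
[ 523.68126557 -219.88876166  241.50426551] [-3.13620751  0.6571935  -3.13874345] [-0.75396385  0.21237231  1.92909924  0.7749216   0.63589351 -2.87863297]
(649, -220, 87) [277. 193.]
(615, -220, 130) [277. 207.]
(617, -236, 128) [260. 206.]
(617, -327, 240) [123. 335.]
(617, -113, 240) [430. 336.]
(573, -120, 28) [380.  98.]
(573, -320, 28) [176.  97.]
```

View pics/w1.png

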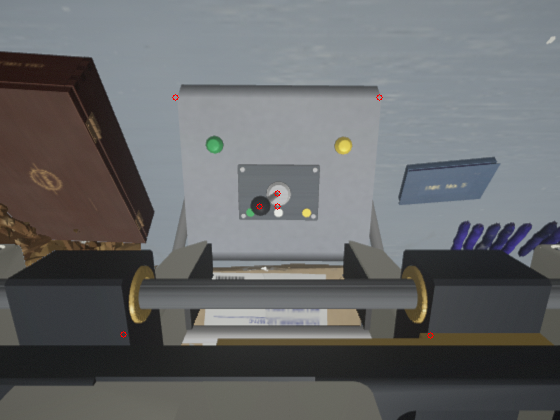

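The overlay agrees to about 2 px: collar at (279,195), ball at (261,206). The centre is therefore about 1.5 mm further towards +y. I'll go in along the tool axis.

step_arm(
  deltas=[
    [-2,1.5,30,0,0,0],
    [-4,1.5,60,0,0,0],
    [-5,1.5,90,0,0,0],
    [-5,1.5,115,0,0,0],
    [-5,1.5,138,0,0,0],
  ],
)

```text
time: 3.22
tool_pos: [615.3, -218.0, 134.8]
tcp_rot: [-3.134, 0.659, -3.132]
contact_force: [-0.4, 0.5, 0.0]
grip_width: 70.1
```

step_arm(
  deltas=[
    [0,0,0,0,0,0],
    [0,0,0,0,0,0],
  ],
  fingers=40,
)

```text
time: 3.38
tool_pos: [614.0, -217.7, 135.1]
tcp_rot: [-3.135, 0.658, -3.132]
contact_force: [-1.0, -0.3, -0.1]
grip_width: 60.4
```

```bash
python3 - <<'E'
from h import *
from plant import bot
import cv2
o=bot.get_obs();print(o["tool_pos"],o["tcp_rot"],o["contact_force"],o["grip_width"])
d=bot.capture("wrist");im=d["color"][:,:,::-1].copy()
cv2.imwrite("pics/w2.png",im)
E
```

```text
[ 613.96084155 -217.72259466  135.08928659] [-3.13482235  0.65841216 -3.13234658] [-1.03292363 -0.31806139 -0.06904408] 60.40307108332088
```

View pics/w2.png

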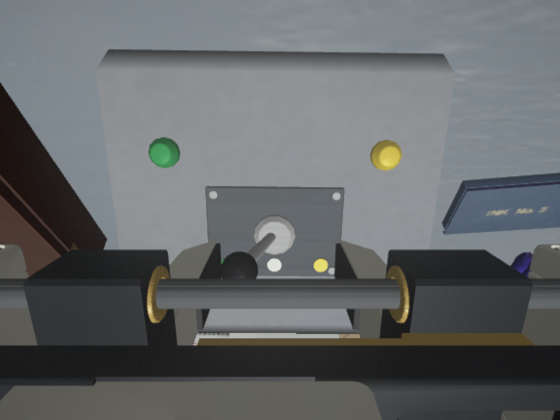

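step_arm(
  deltas=[
    [0,-1.2,0,0,0,0],
    [0,-1.2,0,0,0,0],
    [0,-1.2,0,0,0,0],
    [0,-1.2,0,0,0,0],
    [0,-1.2,0,0,0,0],
  ],
  fingers=19.5,
)

```text
time: 3.85
tool_pos: [613.1, -221.5, 137.9]
tcp_rot: [-3.129, 0.663, -3.133]
contact_force: [-0.6, -1.1, 1.1]
grip_width: 23.9
```

step_arm(
  deltas=[
    [0,0,0,0,0,0],
    [0,0,0,0,0,0],
    [0,0,0,0,0,0],
    [0,0,0,0,0,0],
    [0,0,0,0,0,0],
  ],
)

```text
time: 4.27
tool_pos: [612.9, -219.4, 135.7]
tcp_rot: [-3.133, 0.66, -3.133]
contact_force: [-0.4, -0.3, 0.2]
grip_width: 19.9
```

```bash
python3 - <<'E'
from plant import bot
import cv2
o=bot.get_obs();print(o["tool_pos"],o["tcp_rot"],o["contact_force"],o["grip_width"])
d=bot.capture("wrist");cv2.imwrite("pics/w3.png",d["color"][180:300,160:400,::-1].repeat(2,0).repeat(2,1))
E
```

```text
[ 612.92845459 -219.43570293  135.66975592] [-3.13314501  0.65970721 -3.13262862] [-0.38351354 -0.27400745  0.19702039] 19.91001125273746
```

View pics/w3.png

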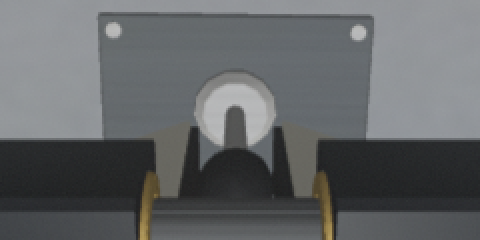

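The lever now stands centred: stem at crop column 234, plate centre at 236. I'll open the jaws and back out.

step_arm(
  deltas=[
    [0,0,0,0,0,0],
    [0,0,0,0,0,0],
    [0,0,0,0,0,0],
    [0,0,0,0,0,0],
    [0,0,0,0,0,0],
  ],
  fingers=60,
)

```text
time: 4.73
tool_pos: [613.0, -219.8, 135.7]
tcp_rot: [-3.133, 0.66, -3.133]
contact_force: [-0.3, -0.8, 0.2]
grip_width: 48.5
```

step_arm(
  deltas=[
    [0,0,0,0,0,0],
    [0,0,0,0,0,0],
    [0,0,-30,0,0,0],
    [2,0,-60,0,0,0],
    [3,0,-95,0,0,0],
  ],
)

```text
time: 5.15
tool_pos: [551.4, -219.0, 208.4]
tcp_rot: [-3.135, 0.658, -3.134]
contact_force: [-0.3, -0.0, -0.4]
grip_width: 59.9
```

step_arm(
  deltas=[
    [0,0,-40,0,0.12,0],
    [0,0,-60,0,0.24,0],
    [0,0,-60,0,0.36,0],
    [0,0,-60,0,0.48,0],
    [0,0,-60,0,0.6,0],
  ],
)

```text
time: 5.57
tool_pos: [515.0, -220.4, 259.3]
tcp_rot: [-3.13, 0.135, -3.14]
contact_force: [1.0, -0.0, -1.1]
grip_width: 59.9
```

```bash
python3 - <<'E'
from h import *
from plant import bot
import cv2
o=bot.get_obs();print(o["tool_pos"],o["tcp_rot"],o["joint_positions"])
d=bot.capture("scene");c=d["color"][220:300,320:420,::-1]
e=bot.capture("wrist")["color"][:,:,::-1]
c=cv2.resize(c,None,fx=3.5,fy=3.5);e=cv2.resize(e,(448,336))
o=np.zeros((336,800,3),np.uint8);o[:280,:350]=c;o[:,352:]=e
cv2.imwrite("pics/t4.png",o)
E
```

```text
[ 515.04780565 -220.44986421  259.2534346 ] [-3.13002625  0.134599   -3.13953746] [-0.57483191  0.33437564  1.52155885  0.06909321  1.16722208 -2.17027826]
```

View pics/t4.png

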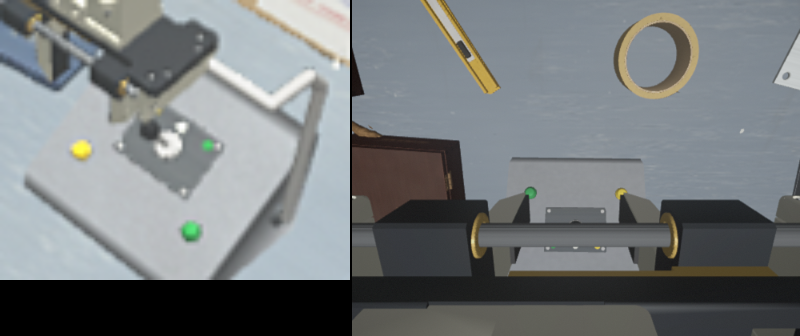

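The toggle is centred (lever in line with the white dot) and released. Next I'll hover over the tray, where the cover should also be in view.

step_arm(
  deltas=[
    [0,40,0,0,0.07,0],
    [0,80,0,0,0.135,0],
    [0,120,0,0,0.135,0],
    [0,160,0,0,0.135,0],
    [0,200,0,0,0.135,0],
  ],
)

```text
time: 6.08
tool_pos: [514.0, -17.2, 254.1]
tcp_rot: [-3.138, 0.004, -3.137]
contact_force: [0.8, 0.1, 0.3]
grip_width: 59.8
```

step_arm(
  deltas=[
    [-10,38,5,0,0,0],
    [-25,76,10,0,0,0],
    [-40,114,20,0,0,0],
    [-55,150,30,0,0,0],
    [-70,185,40,0,0,0],
  ],
)

```text
time: 6.5
tool_pos: [583.9, 168.0, 213.1]
tcp_rot: [-3.139, 0.004, -3.136]
contact_force: [0.4, -0.7, 0.5]
grip_width: 59.8
```

step_arm(
  deltas=[
    [-10,25,15,0,0,0],
    [-10,35,20,0,0,0],
    [-10,35,20,0,0,0],
    [-10,35,20,0,0,0],
  ],
)

```text
time: 6.83
tool_pos: [593.2, 200.2, 193.3]
tcp_rot: [-3.136, 0.001, -3.137]
contact_force: [-0.1, -0.9, 0.1]
grip_width: 60.3
```

```bash
python3 - <<'E'
from h import *
from plant import bot
import cv2
o=bot.get_obs();print(o["tool_pos"],o["tcp_rot"],o["joint_positions"])
d=bot.capture("wrist");pickle.dump(d,open("w5.pkl","wb"))
cv2.imwrite("pics/w5.png",cv2.resize(d["color"][:300,:,::-1],(800,429),interpolation=2))
E
```

```text
[593.23852269 200.18838604 193.31306003] [-3.13589973e+00  1.19426904e-03 -3.13658883e+00] [ 0.20586474  0.57424279  1.31068797 -0.00611609  1.25663296 -1.36804209]
```

View pics/w5.png

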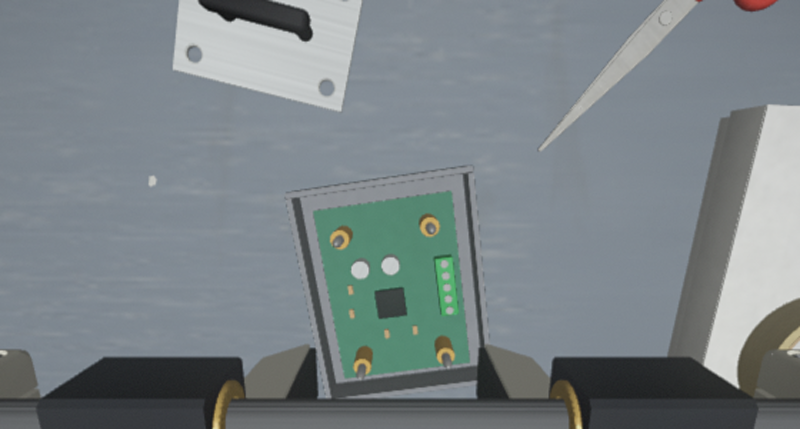

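```bash
python3 - <<'E'
from h import *
import cv2
d=pickle.load(open("w5.pkl","rb"))
tip=np.array([(337,243),(431,230),(361,373),(446,363)])*.7
# image up=-x, right=+y ; tray frame x~world 7deg
loc=[(-43,-28),(-43,28),(43,-28),(43,28)]
p,r=fit([(d,tip,np.array([(*l,61) for l in loc]))],[598,200,.12]);print(p,r.tolist())
im=cv2.resize(d["color"][135:275,205:345,::-1],None,fx=4,fy=4,interpolation=cv2.INTER_CUBIC)
for z,c,rad in((45,(255,0,255),6),(62,(0,0,255),3)):
  for l in loc:
    a=np.linspace(0,2*np.pi,25)
    C=rz(np.stack([l[0]+rad*np.cos(a),l[1]+rad*np.sin(a),a*0+z],-1),*p)
    u=(proj(d,C)-[205,135])*4
    cv2.polylines(im,[u.astype(int)],False,c,1)
for k in range(0,560,40): cv2.putText(im,str(k),(k,8),0,.3,(0,0,0));cv2.putText(im,str(k),(0,k),0,.3,(0,0,0))
cv2.imwrite("pics/w6.png",im)
E
```

```text
[6.00385694e+02 1.98474983e+02 1.43979504e-01] [[-0.7, -1.1], [0.5, -1.2], [-1.0, 1.8], [1.2, 1.1]]
```

View pics/w6.png

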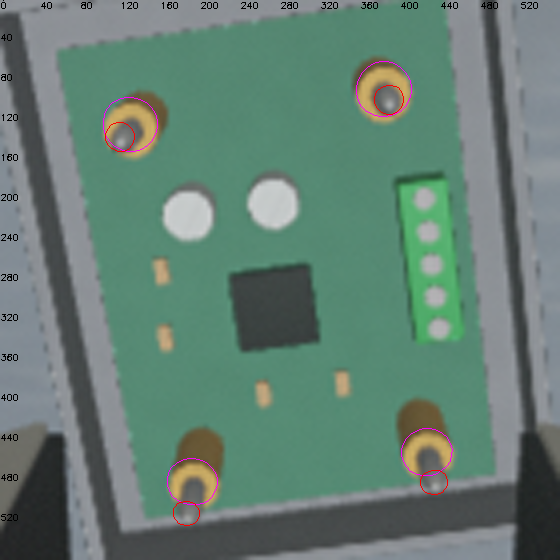

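```bash
python3 - <<'E'
from h import *
d=pickle.load(open("w5.pkl","rb"))
loc=[(-43,-28),(-43,28),(43,-28),(43,28)]
o=[205,135]
ring=np.array([(132,128),(383,94),(193,483),(428,454)])/4+o
tip=np.array([(122,140),(389,101),(190,502),(431,472)])/4+o
O=lambda px,z:(d,px,np.array([(*l,z) for l in loc]))
for obs in([O(ring,45)],[O(tip,61)],[O(ring,45),O(tip,61)]):
    p,r=fit(obs,[598,200,.12]);print(p.round(3),np.degrees(p[2]).round(1),r.tolist())
h=np.array([(194,54),(326,88)])*.7
print([onz(d,x,4).round(1) for x in h], [onz(d,np.array(x)*.7,36).round(1) for x in((304,20),(305,26))])
W=pickle.load(open("wrist0.pkl","rb"))
H=np.array([(174,26),(227,40),(165,109),(213,121)]);L=np.array([(43,28,4),(43,-28,4),(-43,28,4),(-43,-28,4)])
# handle along x at ~78deg ; h: near-camera holes = -x world side? largest world x
print("cover",fit([(W,H,L)],[434,117,1.35]))
hp=[(43,-28,4),(-43,-28,4)]
print("both",fit([(W,H,L),(d,h[::-1],np.array(hp))],[434,117,1.35]))
E
```

```text
[6.01034e+02 1.98635e+02 1.45000e-01] 8.3 [[-0.2, -0.1], [0.3, -0.4], [0.1, 0.4], [-0.1, 0.2]]
[5.99819e+02 1.98589e+02 1.47000e-01] 8.4 [[-0.4, -1.5], [-0.1, -1.3], [-0.5, 1.9], [1.0, 1.5]]
[6.00396e+02 1.98611e+02 1.46000e-01] 8.4 [[-0.4, -0.8], [0.2, -1.2], [0.1, -0.2], [-0.1, -0.5], [-0.3, -0.9], [-0.0, -0.5], [-0.5, 2.4], [0.9, 2.1]]
[array([451.8,  70.1,   4. ]), array([471.2, 153.4,   4. ])] [array([440.9, 147. ,  36. ]), array([443.9, 147.4,  36. ])]
cover (array([433.22736165, 117.67020134,   1.347257  ]), array([[ 0.8,  0.6],
       [-0.3, -0.4],
       [-0.6,  0.2],
       [ 0.1, -0.4]]))
both (array([433.69262967, 117.81057283,   1.34713685]), array([[ 1.2,  0.5],
       [ 0.1, -0.6],
       [-0.2,  0. ],
       [ 0.5, -0.6],
       [ 0.2, -0.8],
       [-0.5, -0.4]]))
```

Overlay on the four posts: shoulders fit to 0.4 px, giving the tray at (601.0, 198.6) mm, yaw 0.145. The cover is at (433.7, 117.8), yaw 1.347. I'll go to the handle.

step_arm(
  deltas=[
    [32,-16.5,0,0,0,-0.12],
    [64,-33,0,0,0,-0.24],
    [96,-49.5,0,0,0,-0.36],
    [128,-66,0,0,0,-0.48],
    [159.5,-82,0,0,0,-0.6],
  ],
)

```text
time: 7.3
tool_pos: [433.1, 116.0, 194.9]
tcp_rot: [-3.134, 0.0, -2.534]
contact_force: [-0.1, 0.1, 0.8]
grip_width: 60.2
```

step_arm(
  deltas=[
    [0,0,15,0,0,-0.12],
    [0,0,30,0,0,-0.24],
    [0,0,45,0,0,-0.36],
    [0,0,60,0,0,-0.48],
    [0,0,60,0,0,-0.6],
  ],
)

```text
time: 7.72
tool_pos: [433.6, 116.0, 133.0]
tcp_rot: [-3.139, -0.006, -1.934]
contact_force: [-0.4, -0.2, 0.5]
grip_width: 59.7
```

step_arm(
  deltas=[
    [0,0,0,0,0,-0.12],
    [0,0,0,0,0,-0.143],
    [0,0,0,0,0,-0.143],
    [0,0,0,0,0,-0.143],
  ],
)

```text
time: 8.05
tool_pos: [435.2, 117.0, 134.8]
tcp_rot: [-3.136, -0.005, -1.799]
contact_force: [-0.3, 0.1, -0.1]
grip_width: 60.1
```

```bash
python3 - <<'E'
from h import *
from plant import bot
import cv2
o=bot.get_obs();print(o["tool_pos"],o["tcp_rot"],o["joint_positions"])
d=bot.capture("wrist");pickle.dump(d,open("w7.pkl","wb"))
im=d["color"][:,:,::-1].copy()
p=(433.7,117.8,1.347)
for P in [(sx*43,sy*28,4) for sx in(1,-1) for sy in(1,-1)]+[(31,0,36),(-31,0,36)]:
    u=proj(d,rz(np.array(P,float),*p));print(P,u.round());cv2.circle(im,tuple(int(v) for v in u),3,(0,0,255),1)
cv2.imwrite("pics/w7.png",im)
E
```

```text
[435.20978293 116.95693344 134.82750573] [-3.1364009  -0.00505463 -1.79911689] [ 0.09643173  0.34933129  1.8857185  -0.00820909  0.90325158 -2.81178216]
(43, 28, 4) [312. 253.]
(43, -28, 4) [249. 254.]
(-43, 28, 4) [314. 156.]
(-43, -28, 4) [246. 156.]
(31, 0, 36) [280. 256.]
(-31, 0, 36) [280. 178.]
```

View pics/w7.png

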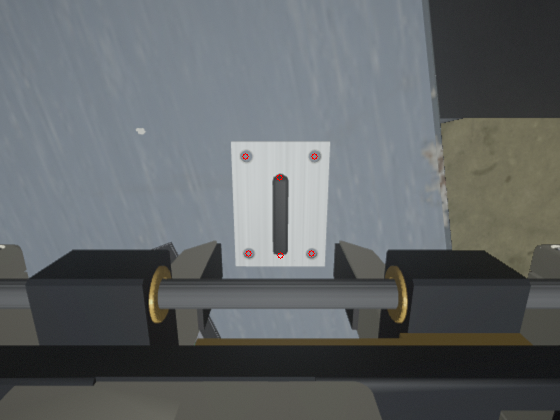

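The overlay circles sit on the four holes and the bar ends. I'll go down and grip.

step_arm(
  deltas=[
    [-0.4,1.5,35,0,0,0],
    [-0.4,1.5,65,0,0,0],
    [-0.4,1.5,88,0,0,0],
    [-0.4,1.5,98.5,0,0,0],
    [-0.4,1.5,98.5,0,0,0],
  ],
  fingers=40,
)

```text
time: 8.52
tool_pos: [432.4, 117.4, 33.7]
tcp_rot: [3.141, -0.007, -1.797]
contact_force: [-0.4, -0.2, 0.6]
grip_width: 40.1
```

step_arm(
  deltas=[
    [0,0,0,0,0,0],
    [0,0,0,0,0,0],
    [0,0,0,0,0,0],
    [0,0,0,0,0,0],
    [0,0,0,0,0,0],
  ],
  fingers=5,
)

```text
time: 8.93
tool_pos: [434.3, 117.8, 36.3]
tcp_rot: [-3.137, -0.005, -1.795]
contact_force: [-0.8, 0.8, 6.2]
grip_width: 11.6
```

step_arm(
  deltas=[
    [0,0,0,0,0,0],
    [0,0,0,0,0,0],
    [0,0,0,0,0,0],
  ],
)

```text
time: 9.18
tool_pos: [434.3, 117.8, 36.4]
tcp_rot: [-3.137, -0.005, -1.795]
contact_force: [-1.2, -0.6, 6.0]
grip_width: 11.9
```

step_arm(
  deltas=[
    [0,0,-15,0,0,0],
    [0,0,-40,0,0,0],
    [0,0,-70,0,0,0],
    [0,0,-100,0,0,0],
    [0,0,-110,0,0,0],
  ],
)

```text
time: 9.6
tool_pos: [435.1, 118.7, 149.2]
tcp_rot: [-3.133, -0.004, -1.795]
contact_force: [0.2, -0.0, -1.0]
grip_width: 11.7
```

step_arm(
  deltas=[
    [-22,-28,0,0,0,0.12],
    [-44,-56,0,0,0,0.24],
    [-67,-84,0,0,0,0.36],
    [-91,-114,0,0,0,0.48],
    [-116,-144.5,0,0,0,0.6],
  ],
)

```text
time: 10.02
tool_pos: [601.2, 200.1, 145.3]
tcp_rot: [-3.136, -0.003, -2.401]
contact_force: [0.6, 0.3, -1.3]
grip_width: 11.8
```

step_arm(
  deltas=[
    [0,0,0,0,0,0.12],
    [0,0,0,0,0,0.24],
    [0,0,0,0,0,0.36],
    [0,0,0,0,0,0.48],
    [0,0,0,0,0,0.6],
  ],
)

```text
time: 10.43
tool_pos: [599.8, 199.5, 144.8]
tcp_rot: [-3.135, -0.0, -3.001]
contact_force: [0.5, 0.6, -2.1]
grip_width: 11.8
```

```bash
python3 - <<'E'
from h import *
from plant import bot
import cv2
o=bot.get_obs();print(o["tool_pos"],o["tcp_rot"],o["joint_positions"],o["contact_force"],o["grip_width"])
d=bot.capture("wrist");pickle.dump(d,open("w8.pkl","wb"))
im=d["color"][:,:,::-1].copy()
t=o["tool_pos"];yaw=o["tcp_rot"][2]+np.pi;zc=t[2]-36.4
for sx in(1,-1):
  for sy in(1,-1):
    u=proj(d,rz(np.array((sx*43,sy*28,4+zc)),t[0],t[1],yaw));cv2.circle(im,tuple(int(v) for v in u),2,(0,0,255),1)
    u=proj(d,rz(np.array((sx*43.,sy*28,62)),601,198.6,.145));cv2.circle(im,tuple(int(v) for v in u),2,(255,0,255),1)
im=cv2.resize(im[80:300,170:390],None,fx=2.7,fy=2.7,interpolation=2)
cv2.imwrite("pics/w8.png",im)
E
```

```text
[599.83126781 199.4651553  144.75525701] [-3.13483200e+00 -2.20134621e-04 -3.00053417e+00] [ 0.20301882  0.63028724  1.35066102 -0.00734103  1.16129258 -1.50591167] [ 0.48288522  0.56613254 -2.10473466] 11.789106105849587
```

View pics/w8.png

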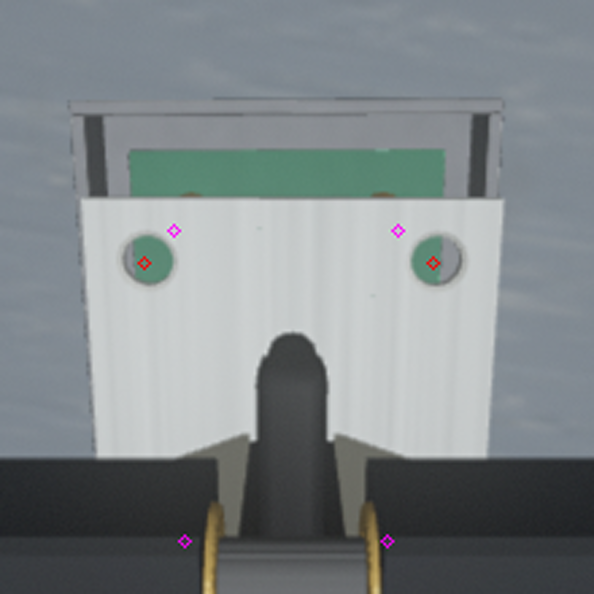

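The hole overlay is off by about 0.75 mm in each axis, and the far shoulders show symmetrically behind the plate. I'll correct that and go down to just above the stud tips.

step_arm(
  deltas=[
    [-1.8,-1.4,15,-0.007,0,0],
    [-1.8,-1.4,30,-0.007,0,0],
    [-1.8,-1.4,42,-0.007,0,0],
    [-1.8,-1.4,42,-0.007,0,0],
    [-1.8,-1.4,42,-0.007,0,0],
  ],
)

```text
time: 10.9
tool_pos: [601.8, 198.0, 102.6]
tcp_rot: [3.141, -0.001, -2.993]
contact_force: [1.1, -0.4, -1.5]
grip_width: 11.5
```

```bash
python3 - <<'E'
from h import *
from plant import bot
import cv2
o=bot.get_obs();print(o["tool_pos"],o["tcp_rot"],o["contact_force"])
d=bot.capture("wrist");pickle.dump(d,open("w9.pkl","wb"))
im=d["color"][:,:,::-1]
cv2.imwrite("pics/w9.png",cv2.resize(im[140:210,190:370],None,fx=4.4,fy=4.4,interpolation=2))
# hole centres (green-board/dark vs bright plate): ellipses of non-plate blobs inside the plate
g=im.astype(int);plate=((g.min(2)>150)).astype(np.uint8)
n,l,s,c=cv2.connectedComponentsWithStats(1-plate)
for i in range(1,n):
    if 40<s[i,4]<1500: print(s[i],c[i].round(1))
t=np.array(o["tool_pos"])
for sy in(-1,1):
    print("pred hole",proj(d,rz(np.array((-43.,sy*28,t[2]-32.4)),t[0],t[1],o["tcp_rot"][2]+np.pi)).round(1),"stud tip",proj(d,rz(np.array((-43.,sy*28,62)),601,198.6,.145)).round(1))
E
```

```text
[601.75524832 197.98592715 102.63604093] [ 3.14140410e+00 -9.24216661e-04 -2.99347672e+00] [ 1.07450158 -0.35317057 -1.52877906]
[215 167  19  19 267] [224.3 175.9]
[322 167  19  19 274] [331.3 176.1]
pred hole [222.9 177.6] stud tip [226.9 173.5]
pred hole [330.3 177.6] stud tip [329.5 173.9]
```

step_arm(
  deltas=[
    [0,0,5,0,0,0],
    [0,0,9,0,0,0],
    [0,0,12,0,0,0],
    [0,0,12,0,0,0],
  ],
)

```text
time: 11.28
tool_pos: [601.9, 198.0, 90.7]
tcp_rot: [3.141, 0.0, -2.994]
contact_force: [0.2, -0.3, -1.5]
grip_width: 11.7
```

No contact with the plate 8 mm below the stud tips, so the studs are in the holes. I'll lower it onto the shoulders.

step_arm(
  deltas=[
    [0,0,4,0,0,0],
    [0,0,7,0,0,0],
    [0,0,9.5,0,0,0],
    [0,0,9.5,0,0,0],
    [0,0,9.5,0,0,0],
  ],
)

```text
time: 11.7
tool_pos: [602.3, 198.1, 81.8]
tcp_rot: [3.141, 0.001, -2.995]
contact_force: [1.2, 1.0, -2.0]
grip_width: 11.9
```

step_arm(
  deltas=[
    [0,0,0.7,0,0,0],
    [0,0,0.7,0,0,0],
    [0,0,0.7,0,0,0],
  ],
)

```text
time: 11.95
tool_pos: [602.5, 198.1, 81.5]
tcp_rot: [3.141, 0.002, -2.995]
contact_force: [0.2, 0.3, 0.6]
grip_width: 11.4
```

step_arm(
  deltas=[
    [0,0,0,0,0,0],
    [0,0,0,0,0,0],
    [0,0,0,0,0,0],
    [0,0,0,0,0,0],
    [0,0,0,0,0,0],
  ],
  fingers=40,
)

```text
time: 12.37
tool_pos: [602.4, 198.1, 81.2]
tcp_rot: [3.141, 0.001, -2.995]
contact_force: [0.2, -0.3, 0.1]
grip_width: 38.5
```

step_arm(
  deltas=[
    [0,0,0,0,0,0],
    [0,0,-10,0,0,0],
    [0,0,-30,0,0,0],
    [0,0,-60,0,0,0],
    [0,0,-95,0,0,0],
  ],
)

```text
time: 12.78
tool_pos: [601.3, 197.8, 176.3]
tcp_rot: [3.141, -0.002, -2.995]
contact_force: [1.0, 0.2, 0.2]
grip_width: 40.3
```

step_arm(
  deltas=[
    [0,0,-25,0,0,0],
    [0,0,-25,0,0,0],
    [0,0,-25,0,0,0],
  ],
)

```text
time: 13.03
tool_pos: [603.0, 198.2, 203.9]
tcp_rot: [3.141, 0.006, -2.995]
contact_force: [-0.7, 0.3, -1.2]
grip_width: 40.1
```

```bash
python3 - <<'E'
from h import *
from plant import bot
import cv2
o=bot.get_obs();print(o["time"],o["tool_pos"],o["contact_force"])
d=bot.capture("wrist");im=d["color"][:,:,::-1].copy()
for sx in(1,-1):
  for sy in(1,-1):
    for z,c in((49,(0,0,255)),(62,(255,0,255))):
      u=proj(d,rz(np.array((sx*43.,sy*28,z)),601,198.6,.145));cv2.circle(im,tuple(int(v) for v in u),1,c,1)
a=cv2.resize(im[100:290,185:375],None,fx=2.6,fy=2.6,interpolation=2)
s=bot.capture("scene")["color"][225:300,330:420,::-1]
s=cv2.resize(s,None,fx=3.3,fy=3.3,interpolation=2)
b=np.zeros((a.shape[0],800,3),np.uint8);b[:,:a.shape[1]]=a;b[:s.shape[0],500:500+s.shape[1]]=s
cv2.imwrite("pics/fin.png",b)
E
```

```text
13.0333 [602.97761593 198.22629383 203.87557213] [-0.69035238  0.31416124 -1.21012104]
```

View pics/fin.png

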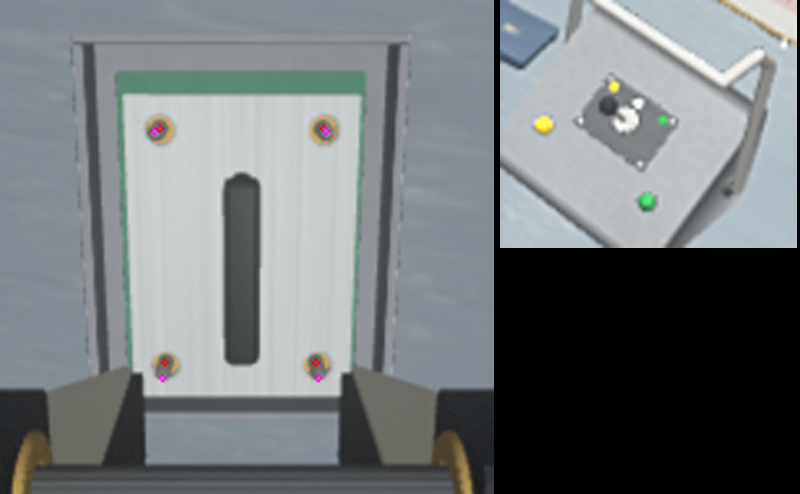

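The studs show through all four holes with brass visible in the holes. In the scene crop the ball looks the same as after release. I'll do one numeric check of the ball, then hand in.

```bash
python3 - <<'E'
from h import *
from plant import bot
d=bot.capture("scene")
for n,P in(("centred",(615,-219,130.3)),("reverse",(617,-203,128)),("forward",(617,-235,128))): print(n,proj(d,np.array(P,float)).round(1))
print("seen",608/3.3-500/3.3+330,105/3.3+225)
print(bot.close_job())
E
```

```text
centred [362.8 257.3]
reverse [359.1 254.7]
forward [367.2 260.3]
seen 362.72727272727275 256.8181818181818
the job is handed in; nothing more can be done
None
```

The toggle is in its centre notch and the cover plate is on the tray's four standoffs. I released both, and the job was handed in at about 13 s of the 56 s allowed. The hand-in gives no verdict.

- **Toggle:** I came in under the guard bar with the tool tilted 38° and closed the jaws round the ball. That drew the lever to the centre without passing it; I then opened and backed out. In the last scene picture the ball is at (362.7, 256.8). The position worked out for a centred lever is (362.8, 257.3), and for reverse (359.1, 254.7).
- **Cover:** I lifted it by the bridge handle, turned it to match the tray and lowered it over the studs, with no sign of contact on the way down. Going by the gripper's height, it was within about 0.5 mm of the shoulders when I let go. The last wrist picture shows a stud in each of the four holes, with brass visible in the holes.
- **Disagreement in the checks:** the camera put the cover's holes about 0.75 mm off from where the arm's own reading did, and I corrected for that before lowering.
- **Not measured:** I did not measure the other things on the bench again at the end. The forces I read away from the handle grip stayed at about 2 N or less.

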